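Rack the hot-air nozzles in order of size

TASK

The rework job is finished and the four cold hot-air nozzles are scattered over the bench mat. Put them back on the nozzle rack in order of size, from the smallest hood on the thinnest boss to the largest hood on the thickest, each upright and fully down over its own boss with its rim on the rack, and let go. Leave the bottle and the dish of screws where they are.

Things in the scene. Friction and masses are not known exactly. Their poses are not given: they have to be found in the camera images.
- nozzle_24: Smallest steel hot-air nozzle: hollow square hood 24 x 24 mm, 22 high, walls 2, open below (20 mm opening, 20 deep), sloping shoulder, then a round neck 24 mm in diameter up to z = 60 mm. Dark clamp band (27 wide; screw lug to 21 off axis) at z = 28 to 35; grip the plain neck above it. 60 g. Origin: centre of the hood's lower rim; z up the neck, x and y square to the hood.
- nozzle_35: Second smallest steel hot-air nozzle: hollow square hood 35 x 35 mm, 22 high, walls 2, open below (31 mm opening, 20 deep), sloping shoulder, then a round neck 24 mm in diameter up to z = 60 mm. Dark clamp band (27 wide; screw lug to 21 off axis) at z = 28 to 35; grip the plain neck above it. 73 g. Origin: centre of the hood's lower rim; z up the neck, x and y square to the hood.
- nozzle_46: Second largest steel hot-air nozzle: hollow square hood 46 x 46 mm, 22 high, walls 2, open below (42 mm opening, 20 deep), sloping shoulder, then a round neck 24 mm in diameter up to z = 60 mm. Dark clamp band (27 wide; screw lug to 21 off axis) at z = 28 to 35; grip the plain neck above it. 86 g. Origin: centre of the hood's lower rim; z up the neck, x and y square to the hood.
- nozzle_57: Largest steel hot-air nozzle: hollow square hood 57 x 57 mm, 22 high, walls 2, open below (53 mm opening, 20 deep), sloping shoulder, then a round neck 24 mm in diameter up to z = 60 mm. Dark clamp band (27 wide; screw lug to 21 off axis) at z = 28 to 35; grip the plain neck above it. 100 g. Origin: centre of the hood's lower rim; z up the neck, x and y square to the hood.
- boss_11: Smallest of four round brass bosses on the rack (dark plate 62 x 276 x 12 mm, fixed at any heading): 11 mm in diameter, 16 high, upper 7 tapered. Fits the 24 mm hood with 4.5 mm to spare each side; too big for smaller ones. Origin: centre of its foot, on the rack's top face 14 mm above the table; z up, y along the row to the larger bosses. The next larger boss is 56 mm away, at +y.
- boss_22: Second smallest of four round brass bosses on the rack (dark plate 62 x 276 x 12 mm, fixed at any heading): 22 mm in diameter, 16 high, upper 7 tapered. Fits the 35 mm hood with 4.5 mm to spare each side; too big for smaller ones. Origin: centre of its foot, on the rack's top face 14 mm above the table; z up, y along the row to the larger bosses. Neighbours: 56 mm at -y, 66 mm at +y.
- boss_33: Second largest of four round brass bosses on the rack (dark plate 62 x 276 x 12 mm, fixed at any heading): 33 mm in diameter, 16 high, upper 7 tapered. Fits the 46 mm hood with 4.5 mm to spare each side; too big for smaller ones. Origin: centre of its foot, on the rack's top face 14 mm above the table; z up, y along the row to the larger bosses. Neighbours: 66 mm at -y, 80 mm at +y.
- boss_44: Largest of four round brass bosses on the rack (dark plate 62 x 276 x 12 mm, fixed at any heading): 44 mm in diameter, 16 high, upper 7 tapered. Fits the 57 mm hood with 4.5 mm to spare each side; too big for smaller ones. Origin: centre of its foot, on the rack's top face 14 mm above the table; z up, y along the row to the larger bosses. The next smaller boss is 80 mm away, at -y.
- bottle: White squeeze bottle with red spout, 52 mm across, 146 mm tall, standing loose near the front left of the blue bench mat. Not to be disturbed. Origin: centre of its underside.
- screw_dish: Round pale dish of small black screws, 74 mm across, 19 mm high, lying loose at the back right of the blue bench mat. Not to be disturbed. Origin: centre of its underside. (The blue mat under everything is 2 mm thick.)
Not all that is in view belongs to the job. What is shaped like the nozzle_35 but purple or turquoise is not meant. What is shaped like the nozzle_46 but brown is not meant.

How it is judged (in metres and radians):
At the end, for the whole second after the job is handed in: Each of the four nozzles is over the boss of its own rank in size (axes within 9 mm), fully down (hood's rim within 4 mm of the rack's top face), upright within about 7 degrees, at rest and released (horizontal distance between nozzle_24 and boss_11 below 0.009 m and z of nozzle_24 in the frame of boss_11 below 0.004 m and angle between each of nozzle_24, nozzle_35, nozzle_46, nozzle_57's own z axis and vertical below 0.12 rad and linear speed of each of nozzle_24, nozzle_35, nozzle_46, nozzle_57 below 0.02 m/s and contact force between each of nozzle_24, nozzle_35, nozzle_46, nozzle_57 and the fingers below 0.1 N and horizontal distance between nozzle_35 and boss_22 below 0.009 m and z of nozzle_35 in the frame of boss_22 below 0.004 m and horizontal distance between nozzle_46 and boss_33 below 0.009 m and z of nozzle_46 in the frame of boss_33 below 0.004 m and horizontal distance between nozzle_57 and boss_44 below 0.009 m and z of nozzle_57 in the frame of boss_44 below 0.004 m); the robot touches nothing.
It fails at once if the bottle is shifted by more than 25 mm or knocked over (distance of bottle from where it was at the start of the episode above 0.025 m or angle between bottle's own z axis and vertical above 0.5 rad).
It fails at once if the dish of screws is shifted by more than 25 mm or tipped (distance of screw_dish from where it was at the start of the episode above 0.025 m or angle between screw_dish's own z axis and vertical above 0.5 rad).
It also fails if it takes over 93 s, if anything falls off the work surface, if the arm or the gripper's body presses on something with over 40 N, if the wrist force passes 120 N, or if a joint passes its speed limit or range.

ROBOT

A 6-joint arm with a two-finger parallel gripper is mounted at the origin on the work surface; the furniture and walls round the work are solid. World frame = base frame: x ahead of the robot, y to its left, z up, the work surface at z = 0. Lengths are in mm, angles in rad, forces in N, time in s.
With the tool pointing down it reaches from about 275 to 750 mm from the base axis. Payload 10.2 kg.
Tool frame: the origin (TCP) lies at the very end of the fingers, on their centre line; the grasp point (between the pads) lies 19 mm behind it; z points along the fingers, y is the line along which they close (so a half turn about z gives the same grasp; the last joint's range is limited). The gripper opens to 85 mm and grips with 20 to 120 N. Pads are 22 mm wide; open, the fingers measure 114 mm over their backs; the gripper's body (76 mm by 85 mm) begins 54 mm behind the grasp point. The pads swing forward as they close: fully open they stand 13 mm farther back than shut.
Start: joints at [0.891, 0.313, 1.498, -0, 1.331, -0.223], TCP at [231.579, 471.171, 231.294] pointing down, gripper open.
Joint ranges: [-2.94, 2.94], [-0.97, 2.17], [0.19, 2.56], [-1.23, 4.37], [0.02, 3.11], [-2.88, 2.88]. Speed limits (rad/s): [2.39, 2.39, 3.01, 3.14, 3.14, 3.14].

INTERFACE

Orientations are given as a unit quaternion [w, x, y, z].
In Python, from rig import ctrl, vision gives the robot as it stands. The module is installed in compiled form; this text tells all that it offers.
- The arm moves only by the tool play_rows, never from a script. Its arguments are lists of equal length, an entry for each row: "translation": the shift along the tool's x, y, z in m, a list of three; "rotation": the turn, a rotation vector about the tool's x, y, z in rad, a list of three; "gripper": the gripper's target within -1 to 1 (shut at 1, half-way at 0, fully open at -1). A call has 1 to 10 rows; each row is the pose to reach, as a shift and turn from the pose commanded when the call began, along the tool's axes at that moment; what a row does not reach only later rows make up. A row lasts 1/8 s, in which the tool goes at most 62.5 mm and 10.7 degrees, less where a joint would pass 70% of its speed; a pose out of reach is approached as far as the arm can. A call with a gripper value outside its range is refused whole. The fingers move at their own pace and stop on an object; "force" is the grip in N (left out, the last holds). Time passes only in rows, so rows that repeat a pose let the fingers close. It gives the time, the measured TCP pose, the force, the opening and the grip force at its end, in the units of the state.
- ctrl.sense(): the state, without advancing time (a new reading comes with each control period).
- vision.capture(name): name is "side" or "top"; returns a dict with "pixels" (480x640x3 uint8, red, green, blue), "vfov" (degrees; the focal length in pixels is half the picture's height over the tangent of half this angle, whatever the lens; pixels are square), "cx", "cy" (the principal point, pixels), "rvec" (rotation vector, rad) and "tvec" (3), from world to camera coordinates, as OpenCV has them. Camera axes: x right, y down, z forward; pixel columns grow to the right and rows downward; lengths in mm; the calibration is good to about 2 mm. A picture is of the moment at which its call begins. There is no depth.
- ctrl.finish_job(): hands the job in; it is judged then, once.
The state is a dict: "time_s": time; "joints": joint angles; "dq": joint speeds; "tau": joint torques, N m; "eef_pos": TCP position; "ee_rot": TCP orientation; "force": force on the tool from outside, world axes, zero at the start; "wrist_torque": the same for the moment, N m; "grip_width": opening from 0.0 (shut) to 1.0 (fully open); "grip_force": force on a finger pad.
Only numpy, scipy, OpenCV 4.12 (cv2) and the standard library are available. Lean on these libraries where they do the work, as an engineer would, in place of code of your own. Each camera call takes 0.05 s, during which the arm holds its last target. There are 200 camera calls.

## Working session

There is one attempt and no reset: what is moved stays moved. The work goes in short steps, Python scripts to look and compute and a tool call to move; the robot and the scene stay as the last step left them, time stands still between calls to the robot, and variables do not carry over. Pictures are saved under pics/ and viewed, at most 14 in all, crops included, and the job is handed in when it is done.

Besides the shell and the picture viewer there is one more tool, called after "Emit:" as name(argument=value, ...), one argument or row to a line, values as JSON. play_rows: Moves the arm, as the interface text tells. Its arguments: {"type":"object","properties":{"translation":{"type":"array"},"rotation":{"type":"array"},"gripper":{"type":"array"},"force":{"type":"number"}},"required":["translation","rotation","gripper"]}

```bash
mkdir -p pics; cat > h.py <<'E'
import numpy as np, cv2
from rig import ctrl, vision
def cap(name,fn=None):
    d=vision.capture(name)
    if fn: cv2.imwrite('pics/'+fn,cv2.cvtColor(d['pixels'],cv2.COLOR_RGB2BGR))
    return d
def K(d):
    f=240/np.tan(np.radians(d['vfov'])/2)
    return np.array([[f,0,d['cx']],[0,f,d['cy']],[0,0,1]])
def ray(d,uv):
    R=cv2.Rodrigues(np.array(d['rvec'],float))[0];t=np.array(d['tvec'],float).ravel()
    r=R.T@np.linalg.inv(K(d))@np.array([uv[0],uv[1],1.]); return -R.T@t,r
def onz(d,uv,z):
    c,r=ray(d,uv); return c+r*(z-c[2])/r[2]
def proj(d,P):
    return cv2.projectPoints(np.array(P,float).reshape(-1,3),np.array(d['rvec'],float),np.array(d['tvec'],float),K(d),None)[0].reshape(-1,2)
E
python3 - <<'E'
from h import *
import pickle
T=cap('top','top0.png');S=cap('side','side0.png')
pickle.dump((T,S),open('c0.pkl','wb'))
for d in(T,S): print(d['vfov'],ray(d,(320,240)),{k:v for k,v in d.items() if k!='pixels'})
print(ctrl.sense())
E
```

```text
56.108763930118755 (array([ 413.35330256,  -67.72150823, 1218.9744636 ]), array([ 0.02525961, -0.0138169 , -0.99988163])) {'vfov': 56.108763930118755, 'cx': 316.3698879849584, 'cy': 229.659187363103, 'rvec': array([ 2.18349892, -2.21582628,  0.05952828]), 'tvec': array([ -68.14356203,  472.80407308, 1197.14604863])}
44.70044344055831 (array([  369.42582591, -1193.55278441,   579.46921211]), array([ 0.07850727,  0.8948099 , -0.43990532])) {'vfov': 44.70044344055831, 'cx': 331.0384134676028, 'cy': 238.42995822041155, 'rvec': array([ 2.02251029, -0.08114838,  0.08655713]), 'tvec': array([-496.84078919,    6.12001351, 1284.4999157 ])}
{'time_s': 0.1, 'joints': array([ 8.90598156e-01,  3.13394375e-01,  1.49838808e+00,  5.13013748e-07,
        1.33103089e+00, -2.23391215e-01]), 'dq': array([ 0.00062286,  0.00065554, -0.00048197,  0.0004235 , -0.00102736,
        0.00018641]), 'tau': array([ 3.56729652e-03, -4.12894499e+01, -2.60139298e+01, -2.56218266e-05,
        3.00120810e-03,  2.08561181e-05]), 'eef_pos': array([231.41638189, 470.96862471, 230.78199264]), 'ee_rot': array([-2.66689394e-04,  2.26422771e-01,  9.74028930e-01, -5.48997930e-04]), 'force': array([ 0.041808  ,  0.42377992, -0.36570926]), 'wrist_torque': array([ 0.01503984, -0.03022886,  0.03005757]), 'grip_force': 0.0, 'grip_width': 1.0018807166743509}
```

View pics/top0.png

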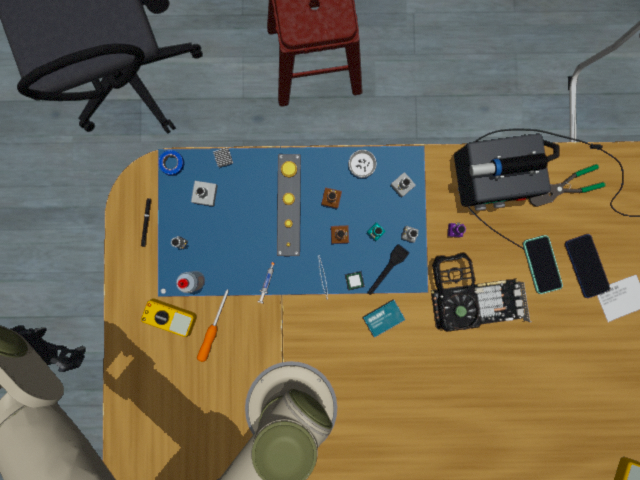

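View pics/side0.png

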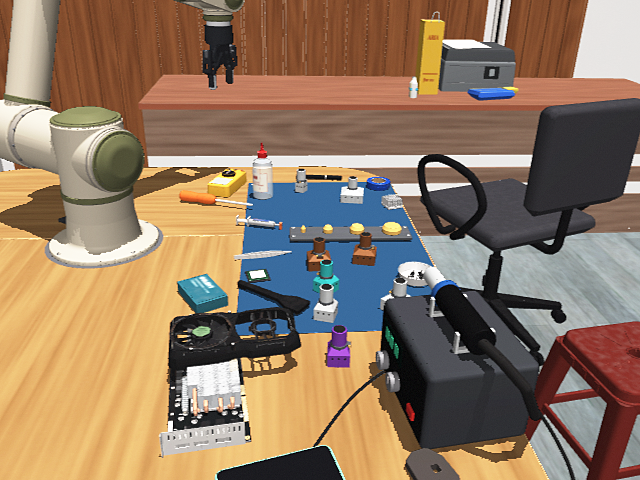

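The top view shows grey nozzles at about (203,193), (179,242), (402,184) and (411,234). The brown ones at (331,197) and (340,235), turquoise (376,231) and purple (456,230) are decoys. The rack runs along column 289, with the large boss at (289,168) and the small one at (289,243). Next I confirm the grey ones in one enlarged crop and measure them.

```bash
python3 - <<'E'
from h import *
import pickle
T,S=pickle.load(open('c0.pkl','rb'))
im=T['pixels']
def crop(im,u,v,r=20): return cv2.resize(im[v-r:v+r,u-r:u+r],(260,260),interpolation=cv2.INTER_CUBIC)
a=np.hstack([crop(im,203,193),crop(im,179,242),crop(im,402,184)])
b=np.hstack([crop(im,411,234),crop(im,289,175),crop(im,289,235)])
cv2.imwrite('pics/crop1.png',np.vstack([a,b])[:,:,::-1])
hsv=cv2.cvtColor(im,cv2.COLOR_RGB2HSV)
mat=((hsv[...,0]>95)&(hsv[...,0]<115)&(hsv[...,1]>110)).astype(np.uint8)
for n,(u,v) in dict(A=(203,193),B=(179,242),C=(402,184),D=(411,234)).items():
    r=22; h=hsv[v-r:v+r,u-r:u+r]
    m=((h[...,1]<70)&(h[...,2]>60)).astype(np.uint8)
    n_,lab,st,ce=cv2.connectedComponentsWithStats(m)
    k=lab[r-4:r+5,r-4:r+5]; k=np.bincount(k[k>0]).argmax()
    c=max(cv2.findContours((lab==k).astype(np.uint8),cv2.RETR_EXTERNAL,cv2.CHAIN_APPROX_NONE)[0],key=cv2.contourArea).reshape(-1,2)+[u-r,v-r]
    rc=cv2.minAreaRect(c.astype(np.float32))
    print(n,rc,st[k][4],'xy z=24',onz(T,rc[0],24).round(1),'px/mm size',np.array(rc[1])*(1219-24)/K(T)[0,0])
# bosses yellow
m=((hsv[...,0]>18)&(hsv[...,0]<35)&(hsv[...,1]>120)&(hsv[...,2]>110)).astype(np.uint8); m[:,:270]=0;m[:,310:]=0;m[:150]=0;m[262:]=0
n_,lab,st,ce=cv2.connectedComponentsWithStats(m)
for i in range(1,n_):
    if st[i][4]>2: print('boss',ce[i],st[i][2:],onz(T,ce[i],30).round(1))
E
```

```text
A ((203.67568969726562, 192.94593811035156), (23.015857696533203, 22.358261108398438), 9.462322235107422) 490 xy z=24 [573.4 223.7  24. ] px/mm size [61.07338361 59.32842806]
B ((178.40000915527344, 242.20004272460938), (14.310833930969238, 10.733125686645508), 26.56505012512207) 114 xy z=24 [443.2 290.9  24. ] px/mm size [37.9742985  28.48072451]
C ((402.7477722167969, 184.28317260742188), (17.779624938964844, 19.002561569213867), 48.8140754699707) 311 xy z=24 [ 589.2 -307.6   24. ] px/mm size [47.1788568  50.42396193]
D ((409.6000061035156, 233.7000274658203), (14.862704277038574, 13.597793579101562), 18.434947967529297) 170 xy z=24 [ 456.8 -322.7   24. ] px/mm size [39.43870577 36.08222098]
boss [288.50990099 168.66336634] [ 16  16 202] [634.4  -3.3  30. ]
boss [288.33333333 198.46491228] [ 12  12 114] [554.7  -1.9  30. ]
boss [288. 223.] [ 7  7 45] [ 4.896e+02 -2.000e-01  3.000e+01]
boss [288. 244.] [3 3 9] [4.341e+02 4.000e-01 3.000e+01]
```

View pics/crop1.png

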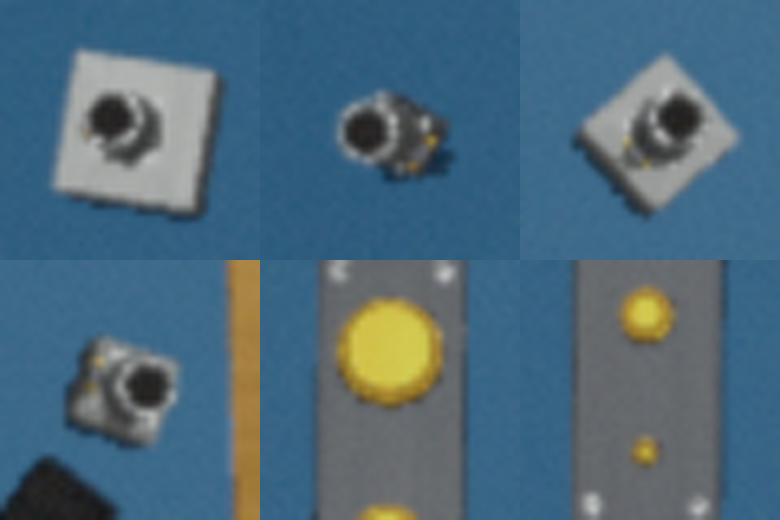

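Crop check: (203,193) is about 57 mm (nozzle_57), (179,242) about 24 mm (nozzle_24), (402,184) about 46 mm (nozzle_46) and (411,234) about 35 mm (nozzle_35). All four are steel grey and upright. Next I get the neck axes from the dark holes and check them in the side view.

```bash
python3 - <<'E'
from h import *
import pickle
T,S=pickle.load(open('c0.pkl','rb'))
im=T['pixels']; g=cv2.cvtColor(im,cv2.COLOR_RGB2GRAY).astype(float)
init=dict(n57=(199.9,191),n24=(175,242),n46=(407,182),n35=(413.8,233.3))
P={}
for n,(u,v) in init.items():
    r=4;u0,v0=int(round(u)),int(round(v));w=np.clip(95-g[v0-r:v0+r+1,u0-r:u0+r+1],0,None)
    yy,xx=np.mgrid[-r:r+1,-r:r+1]; w[(xx**2+yy**2)>12]=0
    c=(u0+(w*xx).sum()/w.sum(),v0+(w*yy).sum()/w.sum()); P[n]=onz(T,c,62)
    print(n,np.round(c,2),P[n].round(1),'side',proj(S,P[n]).round(1))
s=np.array([0,56,122,202]);B=np.array([[434.1,.4],[489.6,-.2],[554.7,-1.9],[634.4,-3.3]])
d=B[3]-B[0];d/=np.linalg.norm(d);o=(B-np.outer(s,d)).mean(0);F=o+np.outer(s,d);print(d,F.round(1))
sh=cv2.cvtColor(S['pixels'],cv2.COLOR_RGB2HSV)
m=((sh[...,0]>18)&(sh[...,0]<35)&(sh[...,1]>120)&(sh[...,2]>110)).astype(np.uint8);m[:215]=0;m[240:]=0;m[:,:295]=0;m[:,415:]=0
n_,lab,st,ce=cv2.connectedComponentsWithStats(m)
print([(ce[i].round(1),st[i]) for i in range(1,n_) if st[i][4]>3])
print('expected mid',proj(S,np.c_[F,np.full(4,22)]).round(1))
big=cv2.resize(S['pixels'][150:330,280:420],None,fx=3.3,fy=3.3,interpolation=cv2.INTER_CUBIC)
for p in P.values():
    q=(proj(S,p)[0]-[280,150]+.5)*3.3; cv2.circle(big,tuple(int(x) for x in q),3,(255,0,0),-1)
for p in proj(S,np.c_[F,np.full(4,30)]):
    q=(p-[280,150]+.5)*3.3; cv2.circle(big,tuple(int(x) for x in q),2,(255,0,0),-1)
cv2.imwrite('pics/side1.png',big[:,:,::-1])
print('bottle',onz(T,(184,281),60))
E
```

```text
n57 [199.57 190.72] [574.3 225.   62. ] side [[352.1 177.1]]
n24 [174.8  241.87] [443.3 288.7  62. ] side [[300.4 169.4]]
n46 [406.18 181.86] [ 589.8 -309.1   62. ] side [[399.2 280.1]]
n35 [413.29 233.09] [ 456.8 -324.1   62. ] side [[325.5 286.5]]
[ 0.99982943 -0.01846914] [[ 4.332e+02  5.000e-01]
 [ 4.892e+02 -5.000e-01]
 [ 5.552e+02 -1.700e+00]
 [ 6.352e+02 -3.200e+00]]
[(array([352. , 227.6]), array([350, 225,   5,   6,  17], dtype=int32)), (array([385.8, 227.8]), array([383, 225,   9,   6,  25], dtype=int32)), (array([302.9, 229.1]), array([301, 226,   5,   7,  20], dtype=int32)), (array([324.8, 227.6]), array([324, 226,   3,   4,   8], dtype=int32)), (array([328.5, 230.8]), array([324, 227,   9,   7,  24], dtype=int32)), (array([359.3, 230.5]), array([354, 226,  10,   8,  22], dtype=int32)), (array([399.5, 228.2]), array([399, 227,   2,   4,   6], dtype=int32)), (array([391.5, 233. ]), array([385, 231,  15,   4,  28], dtype=int32))]
expected mid [[302.1 228.6]
 [326.9 228.4]
 [355.8 228.1]
 [390.6 227.7]]
bottle [342.85412921 265.78600707  60.        ]
```

View pics/side1.png

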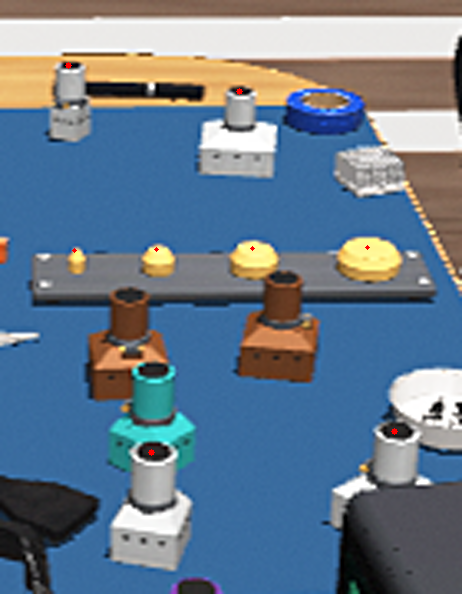

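The red dots for the neck tops and boss tops land within a pixel in the side view, so both views agree. I start with nozzle_24.

Emit:
play_rows(
  translation=[
    [-0.2704,-0.0698,0.0],
    [-0.2704,-0.0698,0.0],
    [-0.2704,-0.0698,0.0],
    [-0.2704,-0.0698,0.0],
    [-0.2704,-0.0698,0.0],
    [-0.2704,-0.0698,0.0],
    [-0.2704,-0.0698,0.0],
    [-0.2704,-0.0698,0.05],
    [-0.2704,-0.0698,0.1],
    [-0.2704,-0.0698,0.1],
  ],
  rotation=[
    [0,0,-0.457],
    [0,0,-0.457],
    [0,0,-0.457],
    [0,0,-0.457],
    [0,0,-0.457],
    [0,0,-0.457],
    [0,0,-0.457],
    [0,0,-0.457],
    [0,0,-0.457],
    [0,0,-0.457],
  ],
  gripper=[-1,-1,-1,-1,-1,-1,-1,-1,-1,-1],
  force=30,
)

```text
time_s: 1.35
eef_pos: [441.0, 289.5, 129.0]
ee_rot: [-0.003, -0.001, 1.0, -0.001]
force: [0.5, -0.6, 0.9]
grip_width: 1.003
grip_force: 0.0
```

Emit:
play_rows(
  translation=[
    [0,0,0],
    [0,0,0.05],
    [0,0,0.08],
    [0,0,0.08],
  ],
  rotation=[
    [0,0,0],
    [0,0,0],
    [0,0,0],
    [0,0,0],
  ],
  gripper=[-1,-1,-1,-1],
)

```text
time_s: 1.85
eef_pos: [443.5, 289.5, 51.8]
ee_rot: [-0.0, -0.0, 1.0, -0.0]
force: [-0.1, 0.9, -0.1]
grip_width: 1.001
grip_force: 0.0
```

```bash
python3 - <<'E'
from h import *
s=ctrl.sense();print(s['eef_pos'],s['ee_rot'],s['joints'])
S=cap('side');i=S['pixels']
q=proj(S,[s['eef_pos']])[0];print(q)
u,v=int(q[0]),int(q[1])
cv2.imwrite('pics/g1.png',cv2.resize(i[v-60:v+60,u-60:u+60],(600,600),interpolation=cv2.INTER_CUBIC)[:,:,::-1])
E
```

```text
[443.50436439 289.53279948  51.81488225] [-1.92542531e-04 -2.80817232e-04  9.99999940e-01 -6.66862008e-05] [ 3.56972780e-01  5.35599398e-01  1.68524467e+00  1.19113700e-05
  9.21155999e-01 -1.21439239e+00]
[300.43811798 172.89000243]
```

View pics/g1.png

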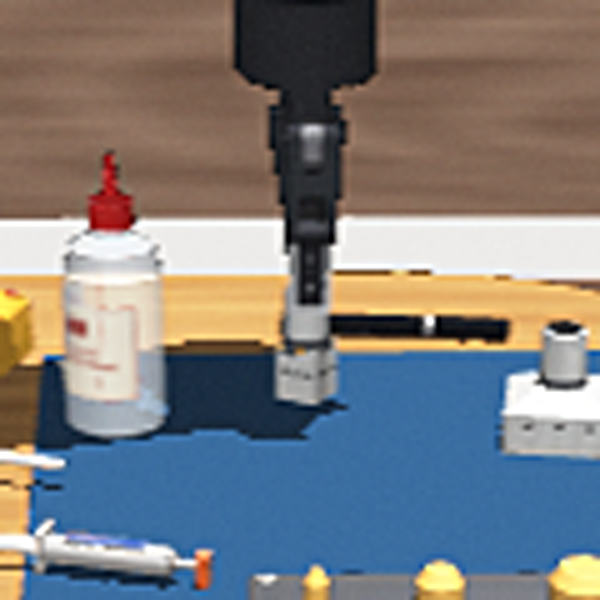

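The finger lines up with the neck of nozzle_24, about (309,310) in the crop, and the bottle is well clear. I go down and grip.

Emit:
play_rows(
  translation=[
    [0.001,0,0.012],
    [0.001,0,0.012],
    [0.001,0,0.012],
    [0.001,0,0.012],
    [0.001,0,0.012],
    [0.001,0,0.012],
    [0.001,0,0.012],
    [0.001,0,0.012],
  ],
  rotation=[
    [0,0,0],
    [0,0,0],
    [0,0,0],
    [0,0,0],
    [0,0,0],
    [0,0,0],
    [0,0,0],
    [0,0,0],
  ],
  gripper=[-1,-0.2,1,1,1,1,1,1],
  force=40,
)

```text
time_s: 2.9
eef_pos: [442.7, 289.3, 39.6]
ee_rot: [0.0, -0.0, 1.0, 0.0]
force: [0.1, -1.0, 5.5]
grip_width: 0.265
grip_force: 39.2
```

Emit:
play_rows(
  translation=[
    [0,0,-0.03],
    [0,0,-0.08],
    [0,-0.05,-0.09],
    [0.0095,-0.11,-0.09],
    [0.0095,-0.17,-0.09],
    [0.0095,-0.23,-0.09],
    [0.0095,-0.27,-0.09],
    [0.0095,-0.2888,-0.09],
    [0.0095,-0.2888,-0.06],
    [0.0095,-0.2888,-0.045],
  ],
  rotation=[
    [0,0,0],
    [0,0,0],
    [0,0,0],
    [0,0,0],
    [0,0,0],
    [0,0,0],
    [0,0,0],
    [0,0,0],
    [0,0,0],
    [0,0,0],
  ],
  gripper=[1,1,1,1,1,1,1,1,1,1],
)

```text
time_s: 4.15
eef_pos: [432.2, 0.4, 82.9]
ee_rot: [-0.001, 0.0, 1.0, 0.0]
force: [-0.0, 0.3, -0.9]
grip_width: 0.266
grip_force: 39.5
```

```bash
python3 - <<'E'
from h import *
s=ctrl.sense();print(s['eef_pos'],s['ee_rot'],s['grip_width'],s['grip_force'])
S=cap('side');T=cap('top')
def cr(d,P,r):
    u,v=proj(d,[P])[0].round().astype(int); return cv2.resize(d['pixels'][v-r:v+r,u-r:u+r],(400,400),interpolation=cv2.INTER_CUBIC)
cv2.imwrite('pics/p1.png',np.hstack([cr(S,[433,0,40],33),cr(T,[433,0,40],33)])[:,:,::-1])
E
```

```text
[4.32207307e+02 3.64343104e-01 8.28769052e+01] [-1.06891994e-03  2.92222619e-04  9.99999334e-01  3.21744746e-04] 0.2657376823891877 39.49115574359894
```

View pics/p1.png

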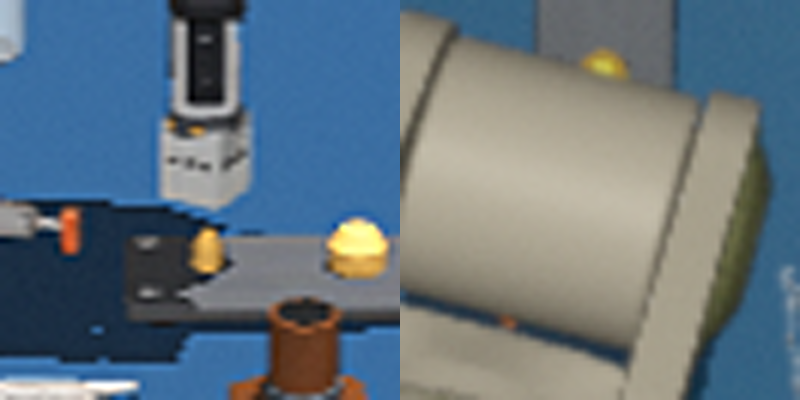

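The nozzle hangs upright over boss_11: its neck is at column 206 and the boss at 207 in the crop. I lower it.

Emit:
play_rows(
  translation=[
    [0,0,0.01],
    [0,0,0.02],
    [0,0,0.028],
    [0,0,0.033],
    [0,0,0.033],
    [0,0,0.033],
  ],
  rotation=[
    [0,0,0],
    [0,0,0],
    [0,0,0],
    [0,0,0],
    [0,0,0],
    [0,0,0],
  ],
  gripper=[1,1,1,1,1,1],
)

```text
time_s: 5.0
eef_pos: [433.2, 0.4, 51.6]
ee_rot: [0.0, -0.0, 1.0, -0.0]
force: [-1.6, 0.8, 4.7]
grip_width: 0.263
grip_force: 40.0
```

Emit:
play_rows(
  translation=[
    [0,0,0],
    [0,0,0],
    [0,0,0],
    [0,0,0],
    [0,0,-0.03],
    [0,0,-0.08],
    [-0.0236,-0.06,-0.1],
    [-0.0236,-0.12,-0.1],
    [-0.0236,-0.18,-0.1],
    [-0.0236,-0.24,-0.1],
  ],
  rotation=[
    [0,0,0],
    [0,0,0],
    [0,0,0],
    [0,0,0],
    [0,0,0],
    [0,0,0],
    [0,0,0],
    [0,0,0],
    [0,0,0],
    [0,0,0],
  ],
  gripper=[-1,-1,-1,-1,-1,-1,-1,-1,-1,-1],
)

```text
time_s: 6.25
eef_pos: [456.4, -241.7, 151.4]
ee_rot: [0.0, 0.0, 1.0, -0.0]
force: [0.8, -0.6, -0.5]
grip_width: 0.999
grip_force: 0.0
```

Emit:
play_rows(
  translation=[
    [0,-0.05,0],
    [0,-0.085,0],
    [0,-0.085,0],
    [0,-0.085,0.04],
    [0,-0.085,0.07],
    [0,-0.085,0.07],
    [0,-0.085,0.07],
  ],
  rotation=[
    [0,0,0],
    [0,0,0],
    [0,0,0],
    [0,0,0],
    [0,0,0],
    [0,0,0],
    [0,0,0],
  ],
  gripper=[-1,-1,-1,-1,-1,-1,-1],
)

```text
time_s: 7.12
eef_pos: [457.3, -324.5, 82.7]
ee_rot: [0.001, -0.0, 1.0, -0.001]
force: [0.1, 0.8, -0.9]
grip_width: 1.0
grip_force: 0.0
```

```bash
python3 - <<'E'
from h import *
s=ctrl.sense();print(s['eef_pos'],s['ee_rot'],s['grip_width'],s['joints'])
S=cap('side');T=cap('top')
def cr(d,P,r):
    u,v=proj(d,[P])[0].round().astype(int); return cv2.resize(d['pixels'][v-r:v+r,u-r:u+r],(400,400),interpolation=cv2.INTER_CUBIC)
cv2.imwrite('pics/p2.png',np.hstack([cr(S,[433,0,40],40),cr(S,[457,-324,60],50)])[:,:,::-1])
E
```

```text
[ 457.28290352 -324.45693852   82.65993886] [ 5.93906818e-04 -4.20867012e-04  9.99999544e-01 -6.18104345e-04] 1.0001035981533333 [-8.26049313e-01  5.45480995e-01  1.56758165e+00  4.22924560e-05
  1.02681601e+00 -2.39770923e+00]
```

View pics/p2.png

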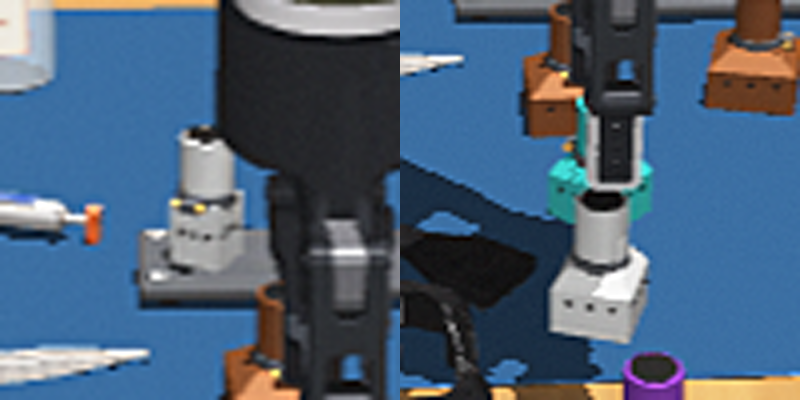

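nozzle_24 sits down on its boss, at about (205,200) in the left crop. The gripper is above nozzle_35, with the fingers clear of the turquoise one. I go down and grip.

Emit:
play_rows(
  translation=[
    [0,0,0.02],
    [0,0,0.042],
    [0,0,0.042],
    [0,0,0.042],
    [0,0,0.042],
    [0,0,0.042],
    [0,0,0.042],
    [0,0,0.042],
    [0,0,0.042],
  ],
  rotation=[
    [0,0,0],
    [0,0,0],
    [0,0,0],
    [0,0,0],
    [0,0,0],
    [0,0,0],
    [0,0,0],
    [0,0,0],
    [0,0,0],
  ],
  gripper=[-1,-1,-0.2,1,1,1,1,1,1],
)

```text
time_s: 8.35
eef_pos: [457.1, -324.9, 40.2]
ee_rot: [0.001, -0.0, 1.0, -0.001]
force: [-0.8, 1.0, 7.5]
grip_width: 0.264
grip_force: 39.1
```

Emit:
play_rows(
  translation=[
    [0,0,-0.03],
    [0,0,-0.08],
    [0,0.03,-0.1],
    [-0.01,0.09,-0.1],
    [-0.02,0.15,-0.1],
    [-0.032,0.21,-0.1],
    [-0.032,0.27,-0.1],
    [-0.032,0.31,-0.1],
    [-0.032,0.3244,-0.1],
    [-0.032,0.3244,-0.08],
  ],
  rotation=[
    [0,0,0],
    [0,0,0],
    [0,0,0],
    [0,0,0],
    [0,0,0],
    [0,0,0],
    [0,0,0],
    [0,0,0],
    [0,0,0],
    [0,0,0],
  ],
  gripper=[1,1,1,1,1,1,1,1,1,1],
)

```text
time_s: 9.6
eef_pos: [489.5, 0.0, 120.1]
ee_rot: [0.002, -0.001, 1.0, -0.0]
force: [-0.6, 0.0, -1.5]
grip_width: 0.265
grip_force: 39.5
```

Emit:
play_rows(
  translation=[
    [0,0,0.02],
    [0,0,0.036],
    [0,0,0.036],
    [0,0,0.036],
  ],
  rotation=[
    [0,0,0],
    [0,0,0],
    [0,0,0],
    [0,0,0],
  ],
  gripper=[1,1,1,1],
)

```text
time_s: 10.1
eef_pos: [489.1, -0.7, 83.9]
ee_rot: [0.0, 0.0, 1.0, -0.0]
force: [0.5, -0.2, -0.4]
grip_width: 0.264
grip_force: 39.5
```

```bash
python3 - <<'E'
from h import *
s=ctrl.sense();print(s['eef_pos'],s['ee_rot'],s['grip_width'],s['grip_force'])
S=cap('side')
def cr(d,P,r):
    u,v=proj(d,[P])[0].round().astype(int); return cv2.resize(d['pixels'][v-r:v+r,u-r:u+r],(500,500),interpolation=cv2.INTER_CUBIC)
cv2.imwrite('pics/p3.png',cr(S,[489,0,40],40)[:,:,::-1])
E
```

```text
[489.06716038  -0.70482023  83.93435158] [ 4.87165073e-04  2.01755234e-04  9.99999848e-01 -1.62740878e-04] 0.263532188562224 39.51622188091278
```

View pics/p3.png

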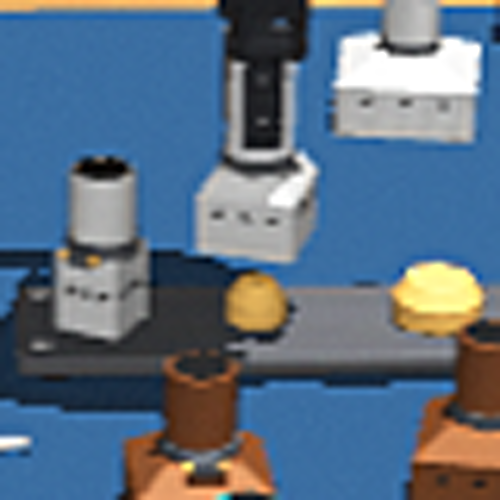

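Hood and boss_22 are both at column 257 in the crop. I lower it, release it and go on to nozzle_46.

Emit:
play_rows(
  translation=[
    [0,0,0.01],
    [0,0,0.02],
    [0,0,0.028],
    [0,0,0.0325],
    [0,0,0.0325],
    [0,0,0.0325],
  ],
  rotation=[
    [0,0,0],
    [0,0,0],
    [0,0,0],
    [0,0,0],
    [0,0,0],
    [0,0,0],
  ],
  gripper=[1,1,1,1,1,1],
)

```text
time_s: 10.9
eef_pos: [488.9, 0.4, 51.8]
ee_rot: [0.0, -0.0, 1.0, 0.0]
force: [-4.2, 4.4, 14.8]
grip_width: 0.264
grip_force: 41.2
```

Emit:
play_rows(
  translation=[
    [0,0,0],
    [0,0,0],
    [0,0,0],
    [0,0,0],
    [0,0,-0.03],
    [0,0,-0.08],
    [-0.02,-0.05,-0.1],
    [-0.04,-0.11,-0.1],
    [-0.06,-0.17,-0.1],
    [-0.08,-0.23,-0.1],
  ],
  rotation=[
    [0,0,0],
    [0,0,0],
    [0,0,0],
    [0,0,0],
    [0,0,0],
    [0,0,0],
    [0,0,0],
    [0,0,0],
    [0,0,0],
    [0,0,0],
  ],
  gripper=[-1,-1,-1,-1,-1,-1,-1,-1,-1,-1],
)

```text
time_s: 12.15
eef_pos: [568.3, -230.0, 150.8]
ee_rot: [0.0, -0.0, 1.0, 0.0]
force: [1.1, -0.1, -0.1]
grip_width: 0.999
grip_force: 0.0
```

Emit:
play_rows(
  translation=[
    [-0.0207,-0.05,0],
    [-0.0207,-0.0784,0],
    [-0.0207,-0.0784,0],
    [-0.0207,-0.0784,0.04],
    [-0.0207,-0.0784,0.07],
    [-0.0207,-0.0784,0.07],
    [-0.0207,-0.0784,0.07],
  ],
  rotation=[
    [0,0,0],
    [0,0,0],
    [0,0,0],
    [0,0,0],
    [0,0,0],
    [0,0,0],
    [0,0,0],
  ],
  gripper=[-1,-1,-1,-1,-1,-1,-1],
)

```text
time_s: 13.02
eef_pos: [589.4, -306.1, 82.5]
ee_rot: [0.001, -0.0, 1.0, -0.001]
force: [-0.5, -0.0, 0.3]
grip_width: 1.003
grip_force: 0.0
```

```bash
python3 - <<'E'
from h import *
s=ctrl.sense();print(s['eef_pos'],s['ee_rot'],s['grip_width'],s['joints'])
S=cap('side')
def cr(d,P,r):
    u,v=proj(d,[P])[0].round().astype(int); return cv2.resize(d['pixels'][v-r:v+r,u-r:u+r],(400,400),interpolation=cv2.INTER_CUBIC)
cv2.imwrite('pics/p4.png',np.hstack([cr(S,[470,0,40],40),cr(S,[590,-309,60],50)])[:,:,::-1])
E
```

```text
[ 589.3704751  -306.14375916   82.50891906] [ 8.83997247e-04 -4.31098722e-04  9.99999313e-01 -6.37653908e-04] 1.0033054130638062 [-6.55127335e-01  7.49943945e-01  1.20363972e+00  7.21039347e-05
  1.18583005e+00 -2.22681286e+00]
```

View pics/p4.png

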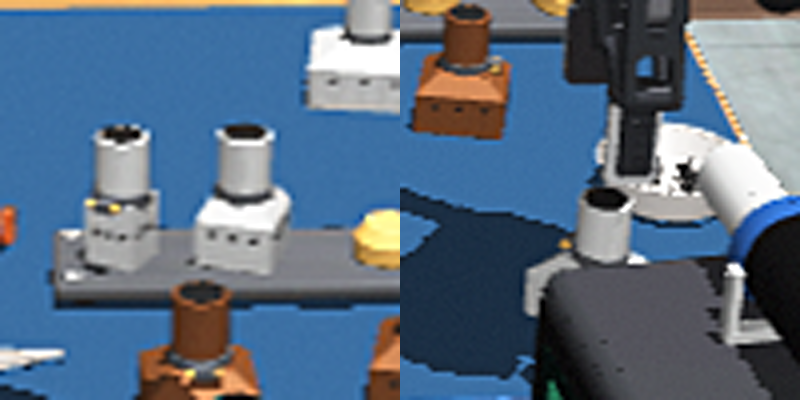

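nozzle_35 is seated. The gripper is above nozzle_46, clear of the station and the dish. I go down and grip.

Emit:
play_rows(
  translation=[
    [0,-0.003,0.02],
    [0,-0.003,0.042],
    [0,-0.003,0.042],
    [0,-0.003,0.042],
    [0,-0.003,0.042],
    [0,-0.003,0.042],
    [0,-0.003,0.042],
    [0,-0.003,0.042],
    [0,-0.003,0.042],
  ],
  rotation=[
    [0,0,0],
    [0,0,0],
    [0,0,0],
    [0,0,0],
    [0,0,0],
    [0,0,0],
    [0,0,0],
    [0,0,0],
    [0,0,0],
  ],
  gripper=[-1,-1,-0.2,1,1,1,1,1,1],
)

```text
time_s: 14.2
eef_pos: [589.0, -309.7, 39.7]
ee_rot: [0.001, -0.0, 1.0, -0.0]
force: [-0.7, 1.5, 5.7]
grip_width: 0.267
grip_force: 39.2
```

Emit:
play_rows(
  translation=[
    [0,0,-0.03],
    [0,0,-0.08],
    [0,0.03,-0.1],
    [0.01,0.09,-0.1],
    [0.02,0.15,-0.1],
    [0.034,0.21,-0.1],
    [0.034,0.26,-0.1],
    [0.034,0.295,-0.1],
    [0.034,0.308,-0.1],
    [0.034,0.308,-0.08],
  ],
  rotation=[
    [0,0,0],
    [0,0,0],
    [0,0,0],
    [0,0,0],
    [0,0,0],
    [0,0,0],
    [0,0,0],
    [0,0,0],
    [0,0,0],
    [0,0,0],
  ],
  gripper=[1,1,1,1,1,1,1,1,1,1],
)

```text
time_s: 15.45
eef_pos: [555.4, -1.2, 119.6]
ee_rot: [0.001, -0.001, 1.0, -0.0]
force: [0.8, -0.4, -1.2]
grip_width: 0.268
grip_force: 39.6
```

Emit:
play_rows(
  translation=[
    [0,0,0.02],
    [0,0,0.036],
    [0,0,0.036],
    [0,0,0.036],
  ],
  rotation=[
    [0,0,0],
    [0,0,0],
    [0,0,0],
    [0,0,0],
  ],
  gripper=[1,1,1,1],
)

```text
time_s: 15.95
eef_pos: [555.0, -1.7, 83.4]
ee_rot: [0.0, 0.0, 1.0, -0.0]
force: [-0.5, -0.1, -0.9]
grip_width: 0.265
grip_force: 39.6
```

```bash
python3 - <<'E'
from h import *
s=ctrl.sense();print(s['eef_pos'],s['ee_rot'],s['grip_width'],s['grip_force'])
S=cap('side')
def cr(d,P,r):
    u,v=proj(d,[P])[0].round().astype(int); return cv2.resize(d['pixels'][v-r:v+r,u-r:u+r],(500,500),interpolation=cv2.INTER_CUBIC)
cv2.imwrite('pics/p5.png',cr(S,[555,0,40],40)[:,:,::-1])
E
```

```text
[555.01898391  -1.70397367  83.41240689] [ 4.79129829e-04  2.82816963e-05  9.99999877e-01 -1.22501452e-04] 0.2646015080234658 39.55114424228668
```

View pics/p5.png

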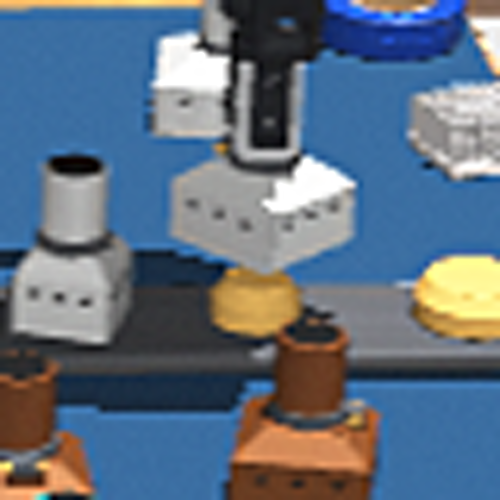

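Hood centre is at column 262 and boss_33 at 257, so I shift about 1 mm in -x and lower it.

Emit:
play_rows(
  translation=[
    [0.001,0,0.01],
    [0.001,0,0.02],
    [0.001,0,0.028],
    [0.001,0,0.032],
    [0.001,0,0.032],
    [0.001,0,0.032],
  ],
  rotation=[
    [0,0,0],
    [0,0,0],
    [0,0,0],
    [0,0,0],
    [0,0,0],
    [0,0,0],
  ],
  gripper=[1,1,1,1,1,1],
)

```text
time_s: 16.75
eef_pos: [553.4, -1.3, 51.7]
ee_rot: [-0.0, -0.0, 1.0, -0.0]
force: [-5.8, 1.2, 12.0]
grip_width: 0.266
grip_force: 40.7
```

Emit:
play_rows(
  translation=[
    [0,0,0],
    [0,0,0],
    [0,0,0],
    [0,0,0],
    [0,0,-0.03],
    [0,0,-0.08],
    [-0.0203,0.05,-0.1],
    [-0.0203,0.11,-0.1],
    [-0.0203,0.17,-0.1],
    [-0.0203,0.2267,-0.1],
  ],
  rotation=[
    [0,0,0],
    [0,0,0],
    [0,0,0],
    [0,0,0],
    [0,0,0],
    [0,0,0],
    [0,0,0],
    [0,0,0],
    [0,0,0],
    [0,0,0],
  ],
  gripper=[-1,-1,-1,-1,-1,-1,-1,-1,-1,-1],
)

```text
time_s: 18.0
eef_pos: [573.6, 227.3, 150.8]
ee_rot: [0.0, -0.0, 1.0, -0.0]
force: [0.8, -0.8, -0.3]
grip_width: 1.0
grip_force: 0.0
```

Emit:
play_rows(
  translation=[
    [0,0,0],
    [0,0,0.04],
    [0,0,0.07],
    [0,0,0.07],
    [0,0,0.07],
  ],
  rotation=[
    [0,0,0],
    [0,0,0],
    [0,0,0],
    [0,0,0],
    [0,0,0],
  ],
  gripper=[-1,-1,-1,-1,-1],
)

```text
time_s: 18.62
eef_pos: [574.7, 224.9, 82.3]
ee_rot: [0.001, 0.0, 1.0, 0.0]
force: [-0.7, 0.1, 1.2]
grip_width: 1.003
grip_force: 0.0
```

```bash
python3 - <<'E'
from h import *
s=ctrl.sense();print(s['eef_pos'],s['ee_rot'],s['grip_width'],s['joints'])
S=cap('side')
def cr(d,P,r):
    u,v=proj(d,[P])[0].round().astype(int); return cv2.resize(d['pixels'][v-r:v+r,u-r:u+r],(400,400),interpolation=cv2.INTER_CUBIC)
cv2.imwrite('pics/p6.png',np.hstack([cr(S,[520,0,40],45),cr(S,[574,225,60],40)])[:,:,::-1])
E
```

```text
[574.70637859 224.89845202  82.27149465] [1.01442105e-03 2.00848573e-04 9.99999455e-01 1.41853174e-04] 1.0030308763134226 [ 1.83464121e-01  6.54186383e-01  1.37838085e+00 -1.02421805e-04
  1.10697889e+00 -1.38688478e+00]
```

View pics/p6.png

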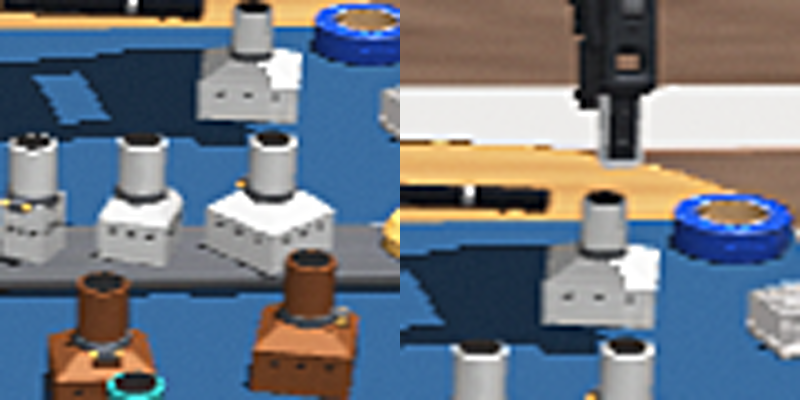

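nozzle_46 is seated. The gripper is aligned over nozzle_57 once parallax is allowed for. I grip it.

Emit:
play_rows(
  translation=[
    [0,0,0.02],
    [0,0,0.042],
    [0,0,0.042],
    [0,0,0.042],
    [0,0,0.042],
    [0,0,0.042],
    [0,0,0.042],
    [0,0,0.042],
    [0,0,0.042],
  ],
  rotation=[
    [0,0,0],
    [0,0,0],
    [0,0,0],
    [0,0,0],
    [0,0,0],
    [0,0,0],
    [0,0,0],
    [0,0,0],
    [0,0,0],
  ],
  gripper=[-1,-1,-0.2,1,1,1,1,1,1],
)

```text
time_s: 19.8
eef_pos: [574.4, 225.3, 40.0]
ee_rot: [0.001, -0.0, 1.0, 0.0]
force: [-2.1, -1.8, 6.5]
grip_width: 0.263
grip_force: 39.0
```

Emit:
play_rows(
  translation=[
    [0,0,-0.03],
    [0,0,-0.08],
    [-0.02,-0.03,-0.1],
    [-0.04,-0.08,-0.1],
    [-0.0605,-0.13,-0.1],
    [-0.0605,-0.18,-0.1],
    [-0.0605,-0.215,-0.1],
    [-0.0605,-0.2285,-0.1],
    [-0.0605,-0.2285,-0.1],
    [-0.0605,-0.2285,-0.08],
  ],
  rotation=[
    [0,0,0],
    [0,0,0],
    [0,0,0],
    [0,0,0],
    [0,0,0],
    [0,0,0],
    [0,0,0],
    [0,0,0],
    [0,0,0],
    [0,0,0],
  ],
  gripper=[1,1,1,1,1,1,1,1,1,1],
)

```text
time_s: 21.05
eef_pos: [635.2, -1.8, 120.0]
ee_rot: [0.002, -0.001, 1.0, -0.0]
force: [-0.4, -0.5, -1.6]
grip_width: 0.267
grip_force: 39.6
```

Emit:
play_rows(
  translation=[
    [0,0,0.02],
    [0,0,0.036],
    [0,0,0.036],
    [0,0,0.036],
  ],
  rotation=[
    [0,0,0],
    [0,0,0],
    [0,0,0],
    [0,0,0],
  ],
  gripper=[1,1,1,1],
)

```text
time_s: 21.55
eef_pos: [634.9, -2.9, 83.6]
ee_rot: [0.001, -0.0, 1.0, -0.0]
force: [0.6, -0.5, -1.3]
grip_width: 0.263
grip_force: 39.5
```

```bash
python3 - <<'E'
from h import *
s=ctrl.sense();print(s['eef_pos'],s['ee_rot'],s['grip_width'],s['grip_force'])
S=cap('side')
def cr(d,P,r):
    u,v=proj(d,[P])[0].round().astype(int); return cv2.resize(d['pixels'][v-r:v+r,u-r:u+r],(500,500),interpolation=cv2.INTER_CUBIC)
cv2.imwrite('pics/p7.png',cr(S,[625,0,40],40)[:,:,::-1])
E
```

```text
[634.85830686  -2.85482396  83.60681098] [ 6.27670992e-04 -3.35822460e-04  9.99999742e-01 -1.00602977e-04] 0.26298578121959276 39.546945691108704
```

View pics/p7.png

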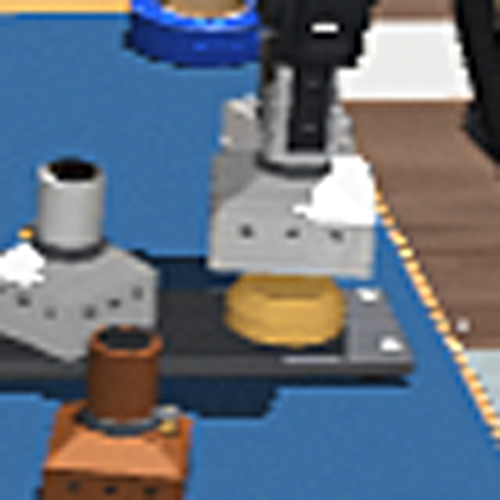

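Hood at column 290 and boss_44 at 286: aligned to about 1 mm. I lower it with a 1 mm shift.

Emit:
play_rows(
  translation=[
    [0.001,0,0.01],
    [0.001,0,0.02],
    [0.001,0,0.028],
    [0.001,0,0.032],
    [0.001,0,0.032],
    [0.001,0,0.032],
  ],
  rotation=[
    [0,0,0],
    [0,0,0],
    [0,0,0],
    [0,0,0],
    [0,0,0],
    [0,0,0],
  ],
  gripper=[1,1,1,1,1,1],
)

```text
time_s: 22.35
eef_pos: [633.2, -3.2, 52.0]
ee_rot: [-0.0, -0.0, 1.0, -0.0]
force: [-6.7, 0.6, 10.5]
grip_width: 0.259
grip_force: 40.9
```

Emit:
play_rows(
  translation=[
    [0,0,0],
    [0,0,0],
    [0,0,0],
    [0,0,0],
    [0,0,-0.03],
    [0,0,-0.08],
    [0,0.05,-0.12],
    [0,0.1,-0.15],
    [0.03,0.16,-0.15],
    [0.03,0.16,-0.15],
  ],
  rotation=[
    [0,0,0],
    [0,0,0],
    [0,0,0],
    [0,0,0],
    [0,0,0],
    [0,0,0],
    [0,0,0],
    [0,0,0],
    [0,0,0],
    [0,0,0],
  ],
  gripper=[-1,-1,-1,-1,-1,-1,-1,-1,-1,-1],
)

```text
time_s: 23.6
eef_pos: [601.9, 160.3, 201.3]
ee_rot: [0.0, -0.002, 1.0, 0.0]
force: [0.8, 0.1, 0.2]
grip_width: 1.002
grip_force: 0.0
```

```bash
python3 - <<'E'
from h import *
S=cap('side');T=cap('top')
g=cv2.cvtColor(T['pixels'],cv2.COLOR_RGB2GRAY).astype(float)
def cr(d,P,r):
    u,v=proj(d,[P])[0].round().astype(int); return cv2.resize(d['pixels'][v-r:v+r,u-r:u+r],(400,400),interpolation=cv2.INTER_CUBIC)
cv2.imwrite('pics/p8.png',np.hstack([cr(S,[535,0,40],65),cr(T,[535,0,40],55)])[:,:,::-1])
for n,b in dict(n24=(433.2,.5),n35=(489.2,-.5),n46=(555.2,-1.7),n57=(635.2,-3.2)).items():
    u0,v0=proj(T,[[*b,74]])[0].round().astype(int);r=4
    yy,xx=np.mgrid[-r:r+1,-r:r+1];w=np.clip(95-g[v0-r:v0+r+1,u0-r:u0+r+1],0,None)
    w[(xx**2+yy**2)>16]=0
    if w.sum(): print(n,onz(T,(u0+(w*xx).sum()/w.sum(),v0+(w*yy).sum()/w.sum()),74)[:2]-b, 'side exp',proj(S,[[*b,74]]))
E
```

```text
n24 [ 0.58292793 -0.54480597] side exp [[302.2099828  207.34778306]]
n35 [-0.61726755  0.75305345] side exp [[327.3875546 207.1705145]]
n46 [-0.21769043  0.69551118] side exp [[356.8365383  206.96691177]]
n57 [-2.29258033 -0.04253519] side exp [[392.21369469 206.73021661]]
```

View pics/p8.png

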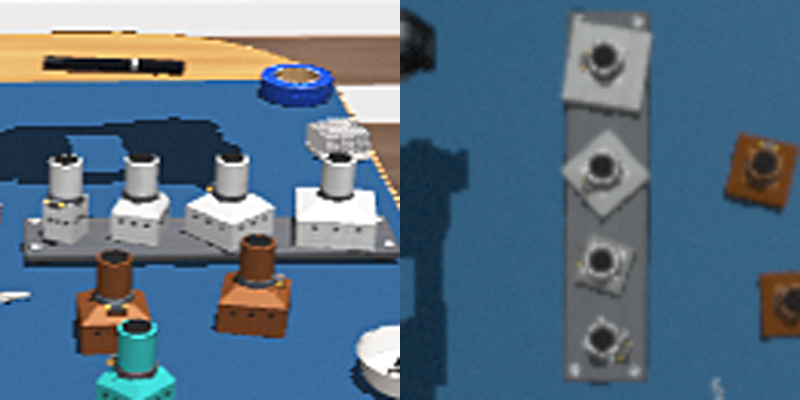

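All four nozzles stand upright in size order on their bosses. Their axes are within about 2.5 mm and their tops are level, so they are fully down. The gripper is clear, so I hand in the job.

```bash
python3 -c "
from rig import ctrl
print(ctrl.finish_job())"
```

```text
the job is handed in; nothing more can be done
None
```

The four nozzles are on the rack in size order, upright, fully down on their own bosses and released; I handed the job in at about 24 s without touching the bottle or dish, and no verdict was returned.

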